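# Clamp a pocket torch in the V-block marking jig

## Task

Load the blue torch into the marking jig: lay it gently in the two V-blocks with its black tail cap towards the yellow end stop, then slide it along the V until the tail cap bears on the stop's brass tip (find it by feel) and press it there for a moment with a light push of about 6 N (never 20 N). Then swing the red strap over and press its outer end down, with up to about 9 N, until its sprung rubber pad bears firmly on the torch, and let go; never force the strap or the torch (no pushes of 30 N), and leave the other things where they are.

Things in the scene. Friction and masses are not known exactly. Their poses are not given: they have to be found in the camera images.
- torch: blue pocket torch, straight cylinder 28 mm in diameter, 180 mm long, 0.13 to 0.25 kg. Origin mid-length on its axis; its y axis runs along it from black tail cap (-y) to silver head with lens (+y); it may be rolled to any angle about y. It lies in one of the rest's two troughs, axis 30 mm above the table. Grip across its middle from above
- torch_tail (a point): centre of the torch's flat black tail end face (90 mm from the middle). Sliding along the V takes 1 to 3 N against friction before the stop is met
- torch_head (a point): centre of the torch's flat head end face, the lens (90 mm from the middle)
- rest: fixed wooden rest 150 x 134 mm, origin centre of underside, two troughs along its y axis at its x = -42 and +42 mm. Two bars 20 mm wide at its y = -55 and +55 mm carry the torches (bumps 25 mm high); between the bars it is a cork sheet 4 mm thick, so fingers have room
- jig: fixed marking jig, base plate 140 (x) x 225 (y) x 10 mm, origin centre of underside. Two dark steel 90-degree V-blocks, each 36 mm long, at its y = -55 and +55 mm; V mouths 44 mm wide, tops 53 mm above the table; a 74 mm gap between them for fingers. Strap post at its x = -50, y = +55 mm. A torch laid with its middle at jig y = +16 mm is 15 to 27 mm short of the stop tip
- v_axis (a point): point on the line where a seated torch's axis runs, midway between the V-blocks, 45 mm above the table; axes as the jig's: y along the V (the end stop is at -y), +x away from the strap's hinge. Seated and home, the torch's middle is between y = -11 and +1 mm and its head sticks out 6 to 18 mm past the +y block, where closed fingers can push it towards the stop
- end_stop: yellow stop bracket at the jig's -y end, 40 mm wide, top 62 mm above the table; origin on its inner face (jig y = -105 mm, 45 mm high), y axis towards the V-blocks. From it sticks out a brass stop tip, 16 mm across, on a screw set anew each time, 4 to 16 mm proud: not measured, to be found by feel. The tip springs back 1 mm per 5 N, 2 mm at most, then is rigid
- strap (a joint): angle of the red strap: 0 = level across the V, 1.57 upright, up to 2.15 leaning back outwards. Stiff hinge (0.4 N m friction: about 5 N at the tip moves it); it stays where left. Over a seated torch the pad touches at about 0.05; at 0 it presses with about 4 N; at -0.05 its 4 mm of spring (2 N per mm) is used up and force then rises steeply
- strap_hinge (a point): middle of the strap's hinge axis, at the jig's x = -42, y = +55 mm, 66 mm above the table; the axis is parallel to the jig's y, and the strap swings from leaning outwards on the jig's -x side, up and over to +x
- strap_tip (a point): outer end of the red strap on its top face (away from the torch), 86 mm from the hinge axis. The strap is 18 mm wide, 6 mm thick; rubber pad on its underside, 42 mm from the hinge; the outermost 25 mm is the thumb patch to press. To swing it from leaning back, push level from outside with the fingertips 20 mm or more below this tip: pushing on its end face jams
- orange_torch: bystander: the same torch but with an orange barrel, in the other trough of the rest
- tape: bystander: cardboard-coloured tape roll, 84 mm across, 24 mm tall, origin centre of underside
- stapler: bystander: black stapler 40 x 120 x 40 mm, origin centre of underside
- glue: bystander: white glue bottle, 56 mm across, 150 mm tall, origin centre of underside
- paint_jar: bystander: yellow jar with black lid, 60 mm across, 65 mm tall, origin centre of underside
- scissors: bystander: green-handled scissors lying flat, about 190 mm long, 13 mm thick
- calculator: bystander: grey desk calculator 85 x 125 x 20 mm, origin centre of underside
- sharpener: bystander: purple pencil sharpener 50 x 70 x 45 mm, origin centre of underside
Things that resemble listed ones, but are neither listed nor needed, are in the scene too. There is more than one size of the torch; the job needs the middle-sized.

How it is judged:
On the way, in this order (a step that is already met when the one before it is completed fails the run):
1. the torch lies seated in both V-blocks (x of torch in the frame of v_axis between -0.0025 and 0.0025 m and z of torch in the frame of v_axis between -0.0025 and 0.0025 m and angle between the y axis of torch and the y axis of jig, either way round below 0.05 rad), for 0.1 s.
2. the tail cap is pressed against the stop tip with 2 to 20 N, the torch still seated (all of step 1 and contact force between torch and end_stop above 2 N and y of torch_tail in the frame of end_stop below 0.025 m), for 0.2 s.
3. the strap's pad bears on the torch with more than 2.5 N (contact force between strap and torch above 2.5 N and value of joint strap below 0.06 rad), for 0.2 s.
At the end, for the whole second after the job is handed in: The blue torch rests in both V-blocks (axis within 2.5 mm and 0.05 rad of the V's axis), its tail end still bearing on the stop tip (more than 0.2 N), at rest; the strap lies across it (joint between -0.15 and 0.06) with its pad pressing on it with more than 2.5 N; all let go (all of step 1 and all of step 3 and linear speed of torch below 0.01 m/s and value of joint strap above -0.15 rad and contact force between torch and end_stop above 0.2 N and y of torch_tail in the frame of end_stop below 0.025 m); the robot touches nothing.
It fails at once if the torch is pressed on the end stop with more than 20 N (contact force between torch and end_stop above 20 N).
It fails at once if the torch is pressed or dropped on the jig with more than 30 N (contact force between torch and jig above 30 N).
It fails at once if the strap is pushed with more than 30 N (contact force between the fingers and strap above 30 N).
It fails at once if a bystander is moved more than 25 mm (distance of any of orange_torch, tape, stapler, glue, paint_jar, scissors, calculator, sharpener from where it was at the start of the episode above 0.025 m).
It also fails if it takes over 72 s, if anything falls off the work surface, if the arm or the gripper's body presses on something with over 40 N, if the wrist force passes 120 N, or if a joint passes its speed limit or range.

## Robot

A 6-joint arm with a two-finger parallel gripper is mounted at the origin on the work surface. World frame = base frame: x ahead of the robot, y to its left, z up, the work surface at z = 0. Lengths are in m, angles in rad, forces in N, time in s.
With the tool pointing down it reaches from about 0.325 to 0.9 m from the base axis. Payload 6.1 kg.
Tool frame: the origin (TCP) lies at the very end of the fingers, on their centre line; the grasp point (between the pads) lies 19 mm behind it; z points along the fingers, y is the line along which they close (so a half turn about z gives the same grasp; the last joint's range is limited). The gripper opens to 85 mm and grips with 20 to 120 N. Pads are 22 mm wide; open, the fingers measure 114 mm over their backs; the gripper's body (76 mm by 85 mm) begins 54 mm behind the grasp point. The pads swing forward as they close: fully open they stand 13 mm farther back than shut.
Start: joints at [-1.241, 0.22, 1.526, -0, 1.395, -0.126], TCP at [0.275, -0.561, 0.231] pointing down, gripper open.
Joint ranges: [-2.98, 2.98], [-0.91, 2.08], [0.09, 2.57], [-1.24, 4.39], [0.2, 2.65], [-2.68, 2.68]. Speed limits (rad/s): [2.57, 2.57, 3.01, 3.14, 3.14, 3.14].

## Interface

Orientations are given as a unit quaternion [x, y, z, w].
In Python, from station import r gives the robot as it stands.
- The arm moves only by the tool arm_command, never from a script. Its argument "steps" is a list of rows, each a list of 3 entries, a list of its own where there are three numbers: the shift along the tool's x, y, z in cm, then the turn, a rotation vector about the tool's x, y, z in degrees, then the finger opening in cm, from 0 to 8.54. In form: [[[dx, dy, dz], [wx, wy, wz], hand], ...]. A call has 1 to 8 rows; each row shifts and turns the commanded pose from where the row before left it, along the tool's axes as they then stand; what a row does not reach is not made up. A row lasts 1/12 s, in which the tool goes at most 41.7 mm and 7.16 degrees, less where a joint would pass 70% of its speed; a pose out of reach is approached as far as the arm can. A call with a gripper value outside its range is refused whole. The fingers move at their own pace and stop on an object; the grip force is fixed at half the most. Time passes only in rows, so rows that do not move let the fingers close. It gives the time, the measured TCP pose, the force, the opening and the grip force at its end, in the units of the state.
- r.state(): the state, without advancing time (a new reading comes with each control period).
- r.read_camera(name): name is "scene" or "top" or "wrist"; returns the picture (384x512x3 uint8, red, green, blue); there is no depth.
- r.get_calibration(name): a dict with "fov_y" (degrees; the focal length in pixels is half the picture's height over the tangent of half this angle, whatever the lens; pixels are square), "cx", "cy" (the principal point, pixels), "rvec" (rotation vector, rad) and "tvec" (3), from world to camera coordinates, as OpenCV has them. Camera axes: x right, y down, z forward; pixel columns grow to the right and rows downward; lengths in m; the calibration is good to about 2 mm. A picture is of the moment at which its call begins: read the wrist's pose just before it. get_calibration takes no time and is no camera call; for the wrist camera it gives the pose at the moment of the call.
- r.finish_job(): hands the job in; it is judged then, once.
Trained networks look in the newest picture that a camera, given by its name, has taken for a name from the list of things; names that differ only in an ending like _2 or _b are one class to them, and where a whole thing is asked for, a point or a joint stands for the part that bears it (a point fixed in the world has none). Each returns a list of dicts, best first, with "conf" (0 to 1); they miss things now and then, are a little off and sometimes report something else, mostly with a low value. They report only what shows in the picture. A call takes as long as a camera call. They do not tell look-alikes from the thing itself.
- r.find_in(camera, thing): "centre" ([x, y, z] in m, in world coordinates, good to about 4 mm: the middle of the surface that is visible of it).
- r.mark_of(camera, thing): "centre" ([x, y, z] in m, in world coordinates, good to about 4 mm: a listed point, or the origin of a listed thing).
The state is a dict: "time": time; "joint_pos": joint angles; "qd": joint speeds; "joint_torque": joint torques, N m; "eef_pos": TCP position; "tool_rot": TCP orientation; "ft_force": force on the tool from outside, world axes, zero at the start; "torque": the same for the moment, N m; "gripper_width": finger opening in m; "grip_force": force on a finger pad.
Only numpy, scipy, OpenCV 4.12 (cv2) and the standard library are available. Lean on these libraries where they do the work, as an engineer would, in place of code of your own. Each camera call takes 0.05 s, during which the arm holds its last target. There are 200 camera calls.

## Working session

There is one attempt and no reset: what is moved stays moved. The work goes in short steps, Python scripts to look and compute and a tool call to move; the robot and the scene stay as the last step left them, time stands still between calls to the robot, and variables do not carry over. Pictures are saved under pics/ and viewed, at most 10 in all, crops included, and the job is handed in when it is done.

Besides the shell and the picture viewer there is one more tool, called after "Emit:" as name(argument=value, ...) on one line, values as JSON. arm_command: Moves the arm, as the interface text tells. Its arguments: {"type":"object","properties":{"steps":{"type":"array","items":{"type":"array"}}},"required":["steps"]}

```bash
ls; mkdir -p pics
cat > h.py <<'E'
import numpy as np, cv2
from station import r
from scipy.spatial.transform import Rotation as R
def shot(cam,name):
    im=r.read_camera(cam); cv2.imwrite(f'pics/{name}.png',cv2.cvtColor(im,cv2.COLOR_RGB2BGR)); return im
def cal(cam):
    c=r.get_calibration(cam); f=192/np.tan(np.radians(c['fov_y'])/2)
    K=np.array([[f,0,c['cx']],[0,f,c['cy']],[0,0,1.]]); return K,np.array(c['rvec'],float),np.array(c['tvec'],float)
def proj(cam,p,c=None):
    K,rv,t=c or cal(cam); return cv2.projectPoints(np.array(p,float).reshape(-1,1,3),rv,t,K,None)[0].reshape(-1,2)
def back(cam,uv,z,c=None):
    K,rv,t=c or cal(cam); Rm=cv2.Rodrigues(rv)[0]; d=Rm.T@np.linalg.solve(K,[uv[0],uv[1],1.]); o=-Rm.T@t
    return o+d*(z-o[2])/d[2]
E
python3 - <<'E'
from h import *
a=shot('scene','s0');b=shot('top','t0')
for cam in('top','scene'):
  print(cam,{k:v for k,v in r.get_calibration(cam).items()})
  for n in ['torch','torch_tail','torch_head','rest','jig','v_axis','end_stop','strap_hinge','strap_tip','orange_torch']:
    l=r.mark_of(cam,n)
    print(n,[(np.round(d['centre'],3).tolist(),round(d['conf'],2),proj(cam,d['centre']).round()[0].tolist()) for d in l[:4]])
print(r.state())
cv2.imwrite('pics/both0.png',cv2.cvtColor(np.vstack([a,b]),cv2.COLOR_RGB2BGR)[:, :])
E
```

```text
pics
top {'fov_y': 44.05799090450613, 'cx': 263.2345249647196, 'cy': 190.04362568748297, 'rvec': array([ 2.15847241, -2.15613276,  0.12215814]), 'tvec': array([-0.00652934,  0.5376128 ,  1.35596123])}
torch [([0.432, -0.245, 0.03], 0.87, [345.0, 226.0]), ([0.288, 0.221, 0.019], 0.84, [185.0, 276.0]), ([0.54, 0.121, -0.004], 0.72, [221.0, 191.0]), ([0.273, -0.207, 0.012], 0.68, [333.0, 282.0])]
torch_tail [([0.361, 0.115, 0.02], 0.85, [221.0, 251.0]), ([0.427, -0.339, 0.028], 0.78, [378.0, 228.0]), ([0.298, -0.264, 0.012], 0.74, [352.0, 273.0]), ([0.512, -0.258, 0.03], 0.54, [350.0, 199.0])]
torch_head [([0.204, 0.32, 0.018], 0.85, [150.0, 306.0]), ([0.437, -0.157, 0.031], 0.57, [315.0, 224.0]), ([0.246, -0.145, 0.01], 0.57, [311.0, 291.0])]
rest [([0.476, -0.257, -0.001], 0.86, [348.0, 212.0])]
jig [([0.539, 0.121, 0.0], 0.87, [221.0, 191.0])]
v_axis [([0.546, 0.117, 0.044], 0.63, [221.0, 187.0])]
end_stop [([0.559, 0.019, 0.042], 0.62, [255.0, 182.0])]
strap_hinge [([0.511, -0.256, 0.031], 0.69, [349.0, 199.0]), ([0.488, 0.162, 0.065], 0.46, [204.0, 206.0])]
strap_tip [([0.777, 0.06
[... 1659 characters left out ...]
]
{'time': 1.1, 'joint_pos': array([-1.24106097e+00,  2.20428629e-01,  1.52652243e+00,  1.17118832e-05,
        1.39468261e+00, -1.26107683e-01]), 'qd': array([ 0.00079913, -0.00060832, -0.00126088,  0.00056929,  0.00052216,
        0.00062061]), 'joint_torque': array([ 2.83945346e-04, -4.96847892e+01, -3.89742529e+01, -2.27167202e-04,
        6.64624895e-04, -7.46767512e-06]), 'eef_pos': array([ 0.27512826, -0.56116999,  0.23127   ]), 'tool_rot': array([ 9.74138370e-01,  2.25952286e-01,  3.65116773e-06, -2.09870372e-05]), 'ft_force': array([0.71337123, 0.80106781, 0.20935693]), 'torque': array([-0.01058157,  0.03597957,  0.01717444]), 'grip_force': 0.0, 'gripper_width': 0.08544843383322397}
```

View pics/t0.png

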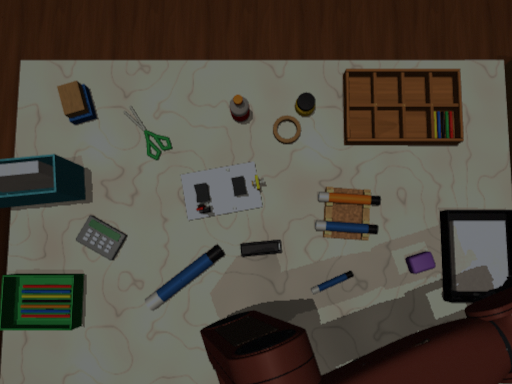

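View pics/s0.png

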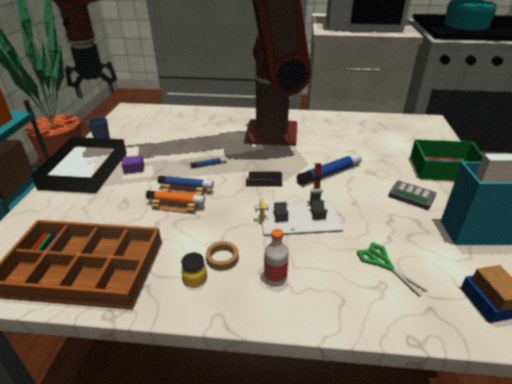

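Top view: the look-alikes for the blue torch are the large one at (185,277), the small one at (333,282) and the middle-sized one in the rest at (345,227), with its black tail at (378,229). I choose the one in the rest. The orange torch in the other trough is at (349,200). The jig is at (221,191), its yellow stop at (258,184) and the strap post at (204,208). I'll go over the rest for a close check.

Emit:
arm_command(steps=[[[3.1,-2.37,0],[0,0,0],8.5],[[3.1,-2.37,0],[0,0,-6],8.5],[[3.3,-2.05,0],[0,0,-6],8.5],[[3.5,-1.7,0],[0,0,-7],8.5],[[3.6,-1.3,0],[0,0,-7],8.5],[[3.8,-0.8,0],[0,0,-7],8.5],[[3.8,-0.3,0],[0,0,-7],8.5],[[3.8,0.2,0],[0,0,-7],8.5]])

```text
time: 1.77
eef_pos: [0.4119, -0.2821, 0.2316]
tool_rot: [0.802, 0.598, 0.0, 0.0]
ft_force: [-0.2, -1.4, 0.0]
gripper_width: 0.0849
grip_force: 0.0
```

```bash
cat >> h.py <<'E'
def st():
    s=r.state(); q=R.from_quat(s['tool_rot']); x=q.as_matrix()[:,0]
    print('t',round(s['time'],2),'tcp',np.round(s['eef_pos'],4),'yaw',round(np.degrees(np.arctan2(x[1],x[0])),2),'zax',q.as_matrix()[:,2].round(3),'F',np.round(s['ft_force'],2),'w',round(s['gripper_width'],4),'g',round(s['grip_force'],1)); return s
def go(p,yaw):
    "tool-frame shift (cm) from here and turn about tool z (deg) to TCP p, yaw deg"
    s=st(); q=R.from_quat(s['tool_rot']).as_matrix(); x=q[:,0]
    w=-(yaw-np.degrees(np.arctan2(x[1],x[0])))
    print('shift cm',(q.T@(np.array(p)-s['eef_pos'])*100).round(2),'then turn z',round((w+180)%360-180,2))
def marks(cam,names):
    for n in names:
        print(n,[(np.round(d['centre'],4).tolist(),round(d['conf'],2),proj(cam,d['centre']).round()[0].tolist()) for d in r.mark_of(cam,n)[:3]])
E
python3 - <<'E'
from h import *
go([.432,-.247,.231],86)
K,rv,t=cal('wrist'); Rm=cv2.Rodrigues(rv)[0]; print('cam at',-Rm.T@t,'fwd',Rm[2]);
shot('wrist','w0'); marks('wrist',['torch','torch_tail','torch_head','rest'])
E
```

```text
t 1.77 tcp [ 0.4119 -0.2821  0.2316] yaw 73.44 zax [ 0.001 -0.    -1.   ] F [-0.24 -1.36  0.04] w 0.0849 g 0.0
shift cm [3.94 0.93 0.06] then turn z -12.56
cam at [ 0.43488882 -0.20482869  0.37286576] fwd [-0.08987753 -0.30193235 -0.94908318]
torch [([0.4327, -0.2444, 0.0287], 0.7, [264.0, 123.0]), ([0.2718, -0.2034, 0.0106], 0.61, [104.0, 127.0])]
torch_tail [([0.2965, -0.2626, 0.0071], 0.97, [149.0, 170.0]), ([0.4237, -0.3345, 0.0311], 0.76, [279.0, 206.0])]
torch_head [([0.2503, -0.1489, 0.0132], 0.92, [60.0, 77.0]), ([0.4363, -0.1588, 0.0312], 0.78, [241.0, 25.0]), ([0.5161, -0.2571, 0.0297], 0.16, [350.0, 106.0])]
rest [([0.471, -0.2573, -0.0011], 0.89, [301.0, 115.0])]
```

View pics/w0.png

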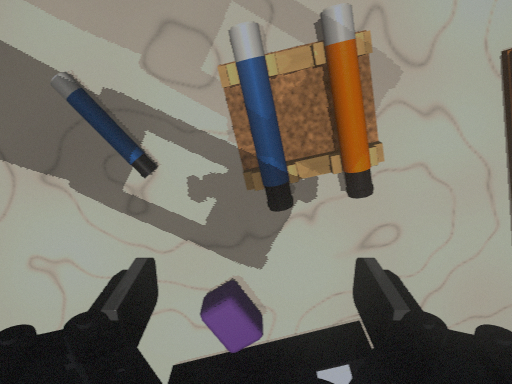

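The close view confirms it. The middle-sized torch is in the rest, head at (245,40) and tail at (280,200), orange on its right at (350,100) and the small pen on the left. I'll refine the axis by colour.

Run:
```python
from h import *
im=cv2.imread('pics/w0.png'); hsv=cv2.cvtColor(im,cv2.COLOR_BGR2HSV)
m=cv2.inRange(hsv,(100,100,40),(125,255,255)); m[:, :215]=0; m[:,330:]=0; m[230:]=0
n,l,s,c=cv2.connectedComponentsWithStats(m); i=1+np.argmax(s[1:,4]); ys,xs=np.where(l==i)
p=[]
for y in range(ys.min()+8,ys.max()-8,4):
    e=xs[ys==y]; p.append(((e.min()+e.max())/2,y))
vx,vy,x0,y0=cv2.fitLine(np.array(p,np.float32),2,0,.01,.01).ravel()
f=lambda y:(x0+(y-y0)*vx/vy,y)
a=back('wrist',f(ys.max()),.03); b=back('wrist',f(ys.min()),.03); d=b-a
print('blue ends',ys.min(),ys.max(),a,b,'angle',np.degrees(np.arctan2(d[1],d[0])), 'len',np.linalg.norm(d))
ya=np.degrees(np.arctan2(d[1],d[0])); u=np.array([np.cos(np.radians(ya)),np.sin(np.radians(ya)),0])
mid=np.array([.431,-.2466,.03]); mid=a+u*((mid-a)@u); print('mid',mid)
g=mid-.012*u; g[2]=.013; print('grasp',g)
go([g[0],g[1],.12],ya)
```

```text
blue ends 56 186 [ 0.42526107 -0.31563173  0.03      ] [ 0.43538068 -0.18670923  0.03      ] angle 85.51184284247974 len 0.1293190507613578
mid [ 0.43068159 -0.24657501  0.03      ]
grasp [ 0.42974256 -0.25853821  0.013     ]
t 2.02 tcp [ 0.4114 -0.284   0.2315] yaw 73.09 zax [ 0.    -0.001 -1.   ] F [ 0.07 -0.3   1.05] w 0.085 g 0.0
shift cm [ 2.98  1.01 11.15] then turn z -12.42
```

Emit:
arm_command(steps=[[[0.99,0.34,3.72],[0,0,0],6],[[0.99,0.34,3.72],[0,0,0],6],[[1.0,0.33,3.71],[0,0,0],6],[[0,0,0],[0,0,-6.2],6],[[0,0,0],[0,0,-6.2],6],[[0,0,0],[0,0,0],6],[[0,0,0],[0,0,0],6]])

```text
time: 2.6
eef_pos: [0.4293, -0.2596, 0.1198]
tool_rot: [0.736, 0.677, -0.0, 0.0]
ft_force: [0.7, 0.7, 0.3]
gripper_width: 0.0599
grip_force: 0.0
```

Run:
```python
from h import *
marks('wrist',['torch']); shot('wrist','w1'); go([.4297,-.2585,.013],85.5)
```

```text
torch [([0.4327, -0.2444, 0.0287], 0.7, [258.0, 176.0]), ([0.2718, -0.2034, 0.0106], 0.61, [32.0, 133.0])]
t 2.7 tcp [ 0.4297 -0.2594  0.1203] yaw 85.24 zax [ 0.001 -0.001 -1.   ] F [ 0.15 -0.02 -0.54] w 0.0601 g 0.0
shift cm [ 1.000e-01 -1.000e-02  1.073e+01] then turn z -0.26
```

Emit:
arm_command(steps=[[[0.1,0,3.5],[0,0,-0.3],6],[[0,0,3.5],[0,0,0],6],[[0,0,2.5],[0,0,0],6],[[0,0,1.2],[0,0,0],6],[[0,0,0],[0,0,0],6],[[0,0,0],[0,0,0],4.5]])

```text
time: 3.2
eef_pos: [0.4299, -0.2577, 0.0133]
tool_rot: [0.733, 0.68, -0.0, -0.0]
ft_force: [-0.2, -0.1, 0.3]
gripper_width: 0.0491
grip_force: 0.0
```

Run:
```python
from h import *
go([.4297,-.2585,.013],85.5)
im=shot('wrist','w2')
```

```text
t 3.2 tcp [ 0.4299 -0.2577  0.0133] yaw 85.74 zax [-0.  0. -1.] F [-0.15 -0.06  0.33] w 0.0491 g 0.0
shift cm [-0.09 -0.02  0.03] then turn z 0.24
```

Emit:
arm_command(steps=[[[0,0,0],[0,0,0],3.8],[[0,0,0],[0,0,0],3.3],[[0,0,0],[0,0,0],2.6],[[0,0,0],[0,0,0],2.0],[[0,0,0],[0,0,0],2.0],[[0,0,0],[0,0,0],2.0],[[0,0,0],[0,0,0],2.0]])

```text
time: 3.83
eef_pos: [0.4309, -0.2582, 0.0147]
tool_rot: [0.732, 0.681, 0.0, 0.001]
ft_force: [-0.7, -0.0, 6.3]
gripper_width: 0.0267
grip_force: 58.5
```

Emit:
arm_command(steps=[[[0,0,-2],[0,0,0],2],[[0,0,-3.5],[0,0,0],2],[[0,0,-4],[0,0,0],2],[[0,0,-4],[0,0,0],2],[[0,0,-4],[0,0,0],2],[[0,0,-4],[0,0,0],2],[[0,0,-2],[0,0,0],2],[[0,0,0],[0,0,0],2]])

```text
time: 4.5
eef_pos: [0.4323, -0.2592, 0.255]
tool_rot: [0.732, 0.681, 0.001, 0.006]
ft_force: [0.3, -0.7, -1.4]
gripper_width: 0.026
grip_force: 59.8
```

Emit:
arm_command(steps=[[[2,-0.5,0],[0,0,0],2],[[3.8,-0.7,0],[0,0,0],2],[[4,-0.7,0],[0,0,0],2],[[4,-0.7,0],[0,0,0],2],[[4,-0.7,0],[0,0,0],2],[[4,-0.7,0],[0,0,0],2],[[4,-0.7,0],[0,0,0],2],[[2.5,-0.5,0],[0,0,0],2]])

```text
time: 5.17
eef_pos: [0.3968, 0.032, 0.2464]
tool_rot: [0.732, 0.681, -0.0, -0.001]
ft_force: [-0.7, -0.0, -1.7]
gripper_width: 0.026
grip_force: 59.7
```

Emit:
arm_command(steps=[[[0,0,0],[0,0,0],2],[[0,0,0],[0,0,0],2],[[0,0,0],[0,0,0],2]])

```text
time: 5.42
eef_pos: [0.3981, 0.0288, 0.2469]
tool_rot: [0.732, 0.681, -0.001, -0.0]
ft_force: [0.4, -0.1, -1.8]
gripper_width: 0.0264
grip_force: 59.8
```

Run:
```python
from h import *
st(); im=shot('wrist','w3'); marks('wrist',['jig','v_axis','end_stop','strap_hinge','strap_tip','torch','torch_tail','torch_head'])
```

```text
t 5.42 tcp [0.3981 0.0288 0.2469] yaw 85.86 zax [-0.001 -0.    -1.   ] F [ 0.43 -0.09 -1.77] w 0.0264 g 59.8
jig [([0.5396, 0.1177, -0.0004], 0.74, [382.0, 59.0])]
v_axis [([0.5407, 0.1225, 0.0435], 0.69, [400.0, 50.0])]
end_stop [([0.5602, 0.0179, 0.044], 0.9, [414.0, 159.0])]
strap_hinge []
strap_tip []
torch [([0.3972, 0.043, 0.2637], 0.87, [249.0, 249.0])]
torch_tail [([0.3642, 0.1151, 0.0208], 0.87, [215.0, 75.0]), ([0.4061, 0.1282, 0.2629], 0.44, [255.0, 16.0])]
torch_head [([0.4045, 0.1291, 0.26], 0.69, [250.0, 15.0]), ([0.2485, -0.1475, 0.0114], 0.59, [149.0, 297.0])]
```

View pics/w3.png

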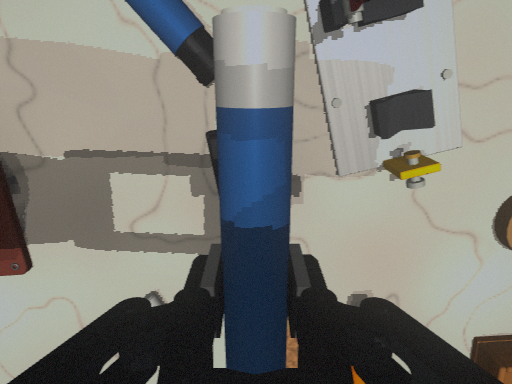

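The torch is held head-forward (head (255,20)). The jig is at upper right, its stop tip at (412,158), but part of it is out of view. I'll shift forward to see all of it.

Emit:
arm_command(steps=[[[2,-0.4,0],[0,0,0],2],[[3.5,-0.6,0],[0,0,0],2],[[3,-0.6,0],[0,0,0],2],[[0,0,0],[0,0,0],2],[[0,0,0],[0,0,0],2],[[0,0,0],[0,0,0],2]])

```text
time: 6.37
eef_pos: [0.3888, 0.1146, 0.2478]
tool_rot: [0.732, 0.681, -0.0, 0.0]
ft_force: [0.7, -0.3, -2.1]
gripper_width: 0.026
grip_force: 59.7
```

Run:
```python
from h import *
st(); im=shot('wrist','w4'); marks('wrist',['jig','v_axis','end_stop','strap_hinge','strap_tip','torch','torch_tail','torch_head'])
np.save('w4cal.npy',np.array([*cal('wrist')],dtype=object),allow_pickle=True)
b=cv2.cvtColor(im,cv2.COLOR_RGB2BGR)[0:300,272:512]; cv2.imwrite('pics/w4c.png',cv2.resize(b,None,fx=2,fy=2,interpolation=cv2.INTER_CUBIC))
```

```text
t 6.37 tcp [0.3888 0.1146 0.2478] yaw 85.87 zax [ 0.    -0.001 -1.   ] F [ 0.65 -0.28 -2.12] w 0.026 g 59.7
jig [([0.5391, 0.1172, -0.0041], 0.85, [386.0, 139.0])]
v_axis [([0.5383, 0.1207, 0.0446], 0.58, [402.0, 144.0])]
end_stop [([0.5608, 0.0187, 0.0454], 0.77, [418.0, 234.0]), ([0.4721, 0.16, 0.1516], 0.62, [372.0, 122.0])]
strap_hinge [([0.4862, 0.1679, 0.0644], 0.65, [357.0, 101.0])]
strap_tip [([0.4713, 0.1663, 0.1506], 0.93, [370.0, 113.0])]
torch [([0.3914, 0.1278, 0.2624], 0.89, [258.0, 250.0])]
torch_tail []
torch_head [([0.3929, 0.2145, 0.2628], 0.57, [244.0, 16.0])]Traceback (most recent call last):
  File "<stdin>", line 3, in <module>
ValueError: could not broadcast input array from shape (3,3) into shape (3,)
```

Run:
```python
from h import *
im=cv2.imread('pics/w4.png')
def corners(p):
    x,y,a=p; ca,sa=np.cos(a),np.sin(a)
    return np.array([[x+u*sa+v*ca,y-u*ca+v*sa,.01] for u,v in((-.07,-.1125),(.07,-.1125),(.07,.1125),(-.07,.1125))])
p0=[.539,.119,np.radians(101.8)]
c=cal('wrist'); uv=proj('wrist',corners(p0),c); print(uv.round(1))
big=cv2.resize(im[0:300,272:512],None,fx=2,fy=2,interpolation=cv2.INTER_CUBIC)
q=((uv-[272,0])*2).round().astype(int); cv2.polylines(big,[q.reshape(-1,1,2)],True,(0,0,255),1)
cv2.imwrite('pics/w4c.png',big)
```

```text
[[347.9 244.1]
 [464.2 214.6]
 [442.7  11.3]
 [304.8  53.6]]
```

View pics/w4c.png

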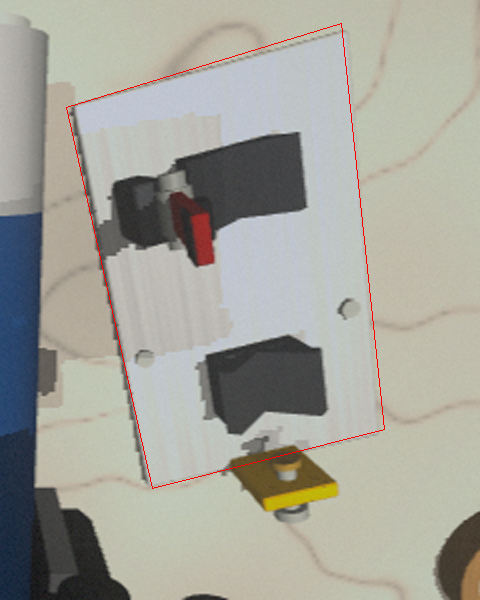

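The crop shows the plate corners at about (74,108), (341,32), (383,430) and (152,487), the red strap upright at (200,240), and both V-blocks. The overlay is close, so I'll fit the pose.

```bash
cat >> h.py <<'E'
def J(p,q):
    "jig coords (m) -> world; p=(x,y,yaw of jig y axis rad)"
    x,y,a=p; u,v,w=q; return np.array([x+u*np.sin(a)+v*np.cos(a),y-u*np.cos(a)+v*np.sin(a),w])
E
python3 - <<'E'
from h import *
from scipy.optimize import least_squares
c=cal('wrist')
m=np.array([(152,487),(383,430),(341,32),(74,108)])/2+[272,0]
Q=[(-.07,-.1125,.01),(.07,-.1125,.01),(.07,.1125,.01),(-.07,.1125,.01)]
f=lambda p:(proj('wrist',[J(p,q) for q in Q],c)-m).ravel()
s=least_squares(f,[.539,.119,1.777]); p=s.x; print(p,np.degrees(p[2]),s.fun.round(1))
print('hinge',J(p,(-.042,.055,.066)),'stop',J(p,(0,-.105,.045)))
# V-block mid & tool target: torch mid at jig y=12mm, tool 12mm behind
for y in (0,.055,-.055): print(y,J(p,(0,y,.045)))
g=J(p,(0,.0,.12)); np.save('jig.npy',p); go(g,np.degrees(p[2]))
E
```

```text
[0.5399106  0.1171929  1.76666137] 101.22224009255108 [-0.4  1.6  0.4  1.7  2.2 -2.4 -2.3  0.4]
hinge [0.48800983 0.16296745 0.066     ] stop [0.56034519 0.01420053 0.045     ]
0 [0.5399106 0.1171929 0.045    ]
0.055 [0.52920677 0.17114128 0.045     ]
-0.055 [0.55061443 0.06324451 0.045     ]
t 6.82 tcp [0.3889 0.1144 0.2478] yaw 85.77 zax [-0. -0. -1.] F [ 0.11 -0.65 -2.28] w 0.0264 g 59.7
shift cm [ 1.4  15.04 12.78] then turn z -15.46
```

Emit:
arm_command(steps=[[[0.2,2.1,0],[0,0,0],2],[[0.3,3.5,0],[0,0,0],2],[[0.3,3.5,0],[0,0,0],2],[[0.2,3.5,0],[0,0,0],2],[[0.2,2.5,0],[0,0,0],2],[[0,0,0],[0,0,-5.3],2],[[0,0,0],[0,0,-5.3],2],[[0,0,0],[0,0,-5.1],2]])

```text
time: 7.48
eef_pos: [0.5406, 0.1154, 0.247]
tool_rot: [0.631, 0.776, -0.001, -0.001]
ft_force: [-0.0, 0.1, -1.8]
gripper_width: 0.0263
grip_force: 59.9
```

Emit:
arm_command(steps=[[[0,0,3],[0,0,0],2],[[0,0,3.5],[0,0,0],2],[[0,0,3.5],[0,0,0],2],[[0,0,2],[0,0,0],2],[[0,0,0],[0,0,0],2],[[0,0,0],[0,0,0],2],[[0,0,0],[0,0,0],2]])

```text
time: 8.07
eef_pos: [0.5416, 0.1157, 0.1296]
tool_rot: [0.633, 0.774, 0.001, 0.001]
ft_force: [-0.1, 0.6, -1.2]
gripper_width: 0.0262
grip_force: 60.0
```

Run:
```python
from h import *
s=st(); go([.5405,.1151,.065],101.5)
im=shot('wrist','w5'); marks('wrist',['end_stop','v_axis','torch','strap_tip','strap_hinge'])
shot('scene','s1');marks('scene',['torch','v_axis'])
```

```text
t 8.07 tcp [0.5416 0.1157 0.1296] yaw 101.51 zax [ 0.003  0.    -1.   ] F [-0.14  0.63 -1.2 ] w 0.0262 g 60.0
t 8.07 tcp [0.5416 0.1157 0.1296] yaw 101.51 zax [ 0.003  0.    -1.   ] F [-0.14  0.63 -1.2 ] w 0.0262 g 60.0
shift cm [-0.04 -0.14  6.46] then turn z 0.01
end_stop [([0.5401, 0.1296, 0.1444], 0.32, [257.0, 249.0])]
v_axis []
torch [([0.5405, 0.126, 0.146], 0.57, [257.0, 259.0])]
strap_tip []
strap_hinge [([0.4893, 0.1668, 0.064], 0.78, [186.0, 115.0])]
torch [([0.535, 0.1321, 0.1395], 0.75, [307.0, 178.0]), ([0.2891, 0.2168, 0.0205], 0.63, [329.0, 168.0]), ([0.2757, -0.2072, 0.0119], 0.6, [208.0, 162.0])]
v_axis [([0.5387, 0.1155, 0.0451], 0.79, [298.0, 205.0]), ([0.796, -0.1327, -0.0019], 0.51, [194.0, 279.0])]
```

View pics/w5.png

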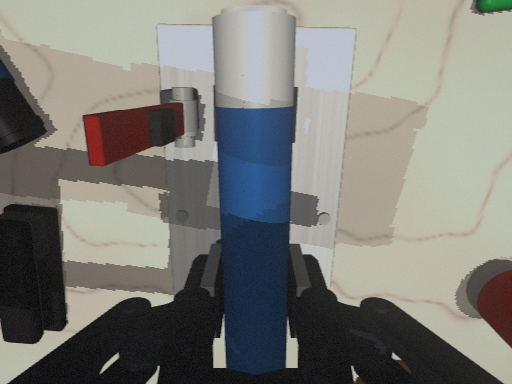

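Aligned: the plate edges at columns 157 and 355 are centred on the torch at 255, and the strap leans out at the left (90–185,130). A small correction, then lowering.

Emit:
arm_command(steps=[[[0,-0.12,1.5],[0,0,0.6],2],[[0,0,2],[0,0,0],2],[[0,0,1.7],[0,0,0],2],[[0,0,1.2],[0,0,0],2],[[0,0,0],[0,0,0],2],[[0,0,0],[0,0,0],2],[[0,0,0],[0,0,0],2]])

```text
time: 9.1
eef_pos: [0.5399, 0.1155, 0.0648]
tool_rot: [0.637, 0.771, 0.0, 0.001]
ft_force: [0.6, -0.4, -1.5]
gripper_width: 0.0261
grip_force: 60.0
```

Run:
```python
from h import *
s=st()
shot('scene','s2');shot('top','t2');marks('scene',['torch','v_axis']);marks('top',['torch','v_axis'])
```

```text
t 9.1 tcp [0.5399 0.1155 0.0648] yaw 100.92 zax [ 0.001  0.    -1.   ] F [ 0.61 -0.42 -1.53] w 0.0261 g 60.0
torch [([0.5373, 0.1281, 0.0769], 0.73, [304.0, 196.0]), ([0.289, 0.2171, 0.0204], 0.62, [329.0, 168.0]), ([0.2756, -0.2041, 0.0123], 0.56, [208.0, 162.0])]
v_axis [([0.5374, 0.1202, 0.0455], 0.68, [300.0, 205.0]), ([0.7283, -0.0723, -0.0], 0.66, [223.0, 260.0])]
torch [([0.5382, 0.126, 0.0766], 0.72, [217.0, 188.0]), ([0.274, -0.2082, 0.0104], 0.62, [333.0, 281.0]), ([0.4853, 0.1646, 0.0625], 0.53, [203.0, 207.0])]
v_axis [([0.5426, 0.12, 0.0449], 0.8, [220.0, 188.0])]
```

Emit:
arm_command(steps=[[[0,0,1],[0,0,0],2],[[0,0,1],[0,0,0],2],[[0,0,0.6],[0,0,0],2],[[0,0,0.2],[0,0,0],2],[[0,0,0],[0,0,0],2],[[0,0,0],[0,0,0],2]])

```text
time: 9.9
eef_pos: [0.5388, 0.1155, 0.0354]
tool_rot: [0.637, 0.771, -0.0, -0.0]
ft_force: [0.4, 0.5, -1.7]
gripper_width: 0.0265
grip_force: 60.0
```

Emit:
arm_command(steps=[[[0,0,0.15],[0,0,0],2],[[0,0,0],[0,0,0],2],[[0,0,0],[0,0,0],2]])

```text
time: 10.15
eef_pos: [0.5393, 0.1155, 0.0345]
tool_rot: [0.637, 0.771, 0.0, 0.0]
ft_force: [-0.2, -0.2, -1.9]
gripper_width: 0.026
grip_force: 60.0
```

Emit:
arm_command(steps=[[[0,0,0.12],[0,0,0],2],[[0,0,0],[0,0,0],2],[[0,0,0],[0,0,0],2]])

```text
time: 10.4
eef_pos: [0.5391, 0.1155, 0.0331]
tool_rot: [0.637, 0.771, 0.0, 0.0]
ft_force: [-0.1, 0.4, -2.1]
gripper_width: 0.0262
grip_force: 60.0
```

Emit:
arm_command(steps=[[[0,0,0.1],[0,0,0],2],[[0,0,0],[0,0,0],2],[[0,0,0],[0,0,0],2]])

```text
time: 10.65
eef_pos: [0.5392, 0.1155, 0.0321]
tool_rot: [0.637, 0.771, 0.0, 0.0]
ft_force: [0.3, 0.6, -1.5]
gripper_width: 0.0262
grip_force: 60.0
```

Emit:
arm_command(steps=[[[0,0,0.1],[0,0,0],2],[[0,0,0],[0,0,0],2],[[0,0,0],[0,0,0],2]])

```text
time: 10.9
eef_pos: [0.5394, 0.1155, 0.0313]
tool_rot: [0.637, 0.771, 0.0, 0.0]
ft_force: [1.3, -0.2, -0.7]
gripper_width: 0.0261
grip_force: 60.1
```

Emit:
arm_command(steps=[[[0,0.03,0.07],[0,0,0],2],[[0,0,0],[0,0,0],2],[[0,0,0],[0,0,0],2]])

```text
time: 11.15
eef_pos: [0.5398, 0.1156, 0.0307]
tool_rot: [0.637, 0.771, 0.0, 0.0]
ft_force: [1.5, -0.3, -1.0]
gripper_width: 0.0264
grip_force: 60.2
```

Emit:
arm_command(steps=[[[0,0.03,0.05],[0,0,0],2],[[0,0,0],[0,0,0],2],[[0,0,0],[0,0,0],2]])

```text
time: 11.4
eef_pos: [0.5401, 0.1157, 0.0304]
tool_rot: [0.637, 0.771, 0.0, 0.0]
ft_force: [-1.2, 0.4, 4.0]
gripper_width: 0.0263
grip_force: 60.7
```

Contact felt: Fz rose by about 6 N, so it's seated. I'll release gradually and look.

Emit:
arm_command(steps=[[[0,0,-0.02],[0,0,0],2.8],[[0,0,0],[0,0,0],3],[[0,0,0],[0,0,0],3.4],[[0,0,0],[0,0,0],4],[[0,0,0],[0,0,0],4.6],[[0,0,0],[0,0,0],5],[[0,0,0],[0,0,0],5]])

```text
time: 11.98
eef_pos: [0.5395, 0.1156, 0.0299]
tool_rot: [0.637, 0.771, -0.0, -0.0]
ft_force: [0.1, 1.4, 0.2]
gripper_width: 0.0499
grip_force: 0.0
```

Run:
```python
from h import *
s=st()
for c in ('wrist','scene','top'): shot(c,c+'6');marks(c,['torch','torch_head','torch_tail','v_axis','end_stop'])
```

```text
t 11.98 tcp [0.5395 0.1156 0.0299] yaw 100.91 zax [-0. -0. -1.] F [0.15 1.37 0.23] w 0.0499 g 0.0
torch [([0.5381, 0.1315, 0.0449], 0.82, [259.0, 245.0])]
torch_head [([0.5223, 0.2179, 0.0441], 0.85, [262.0, 4.0])]
torch_tail []
v_axis []
end_stop []
torch [([0.5373, 0.1294, 0.0391], 0.81, [303.0, 207.0]), ([0.2864, 0.2176, 0.0204], 0.77, [329.0, 168.0]), ([0.2741, -0.2061, 0.0134], 0.45, [208.0, 162.0])]
torch_head [([0.2085, 0.3181, 0.0217], 0.89, [356.0, 157.0]), ([0.5254, 0.2158, 0.0442], 0.8, [334.0, 205.0]), ([0.2425, -0.1421, 0.0109], 0.78, [227.0, 159.0])]
torch_tail [([0.5541, 0.0385, 0.0444], 0.8, [271.0, 207.0]), ([0.3016, -0.2649, 0.0085], 0.45, [190.0, 166.0])]
v_axis [([0.5396, 0.1201, 0.0489], 0.82, [300.0, 205.0])]
end_stop [([0.5579, 0.0194, 0.0447], 0.48, [265.0, 208.0]), ([0.4726, 0.1608, 0.1515], 0.45, [317.0, 162.0])]
torch [([0.5408, 0.13, 0.0457], 0.68, [216.0, 188.0]), ([0.2687, -0.2093, 0.0132], 0.67, [333.0, 283.0]), ([0.5602, 0.0189, 0.0429], 0.66, [255.0, 182.0])]
torch_head [([0.2055, 0.3215, 0.0175], 0.85, [149.0, 305.0]), ([0.2457, -0.1468, 0.0113], 0.79, [312.0, 291.0]), ([0.4867, 0.1627, 0.0649], 0.72, [204.0, 206.0])]
torch_tail [([0.2952, -0.2638, 0.0109], 0.72, [352.0, 274.0]), ([0.557, 0.0361, 0.0457], 0.65, [249.0, 183.0]), ([0.471, 0.1635, 0.1515], 0.23, [199.0, 210.0])]
v_axis [([0.5422, 0.1181, 0.0467], 0.83, [220.0, 188.0])]
end_stop [([0.56, 0.0188, 0.0433], 0.65, [255.0, 182.0])]
```

Seated: the networks put the axis at z ≈ 0.044. Now raise, close the fingers and go past the head end. I'll offset a few mm in +x so the gripper body clears the strap.

Emit:
arm_command(steps=[[[0,0,-2],[0,0,0],5],[[0,0,-3.5],[0,0,0],5],[[0,0,-3.5],[0,0,0],4],[[2.2,0.1,0],[0,0,0],2],[[3.5,0.2,0],[0,0,0],0],[[3.5,0.2,0],[0,0,0],0],[[3,0.1,0],[0,0,0],0],[[1.2,0,0],[0,0,0],0]])

```text
time: 13.55
eef_pos: [0.5194, 0.2516, 0.1204]
tool_rot: [0.636, 0.772, 0.001, -0.0]
ft_force: [-0.6, -0.4, -0.4]
gripper_width: -0.0002
grip_force: 0.0
```

Emit:
arm_command(steps=[[[0,0,0],[0,0,0],0],[[0,0,2.5],[0,0,0],0],[[0,0,3],[0,0,0],0],[[0,0,2],[0,0,0],0],[[0,0,0.7],[0,0,0],0],[[0,0,0],[0,0,0],0],[[0,0,0],[0,0,0],0]])

```text
time: 14.13
eef_pos: [0.5207, 0.2476, 0.0385]
tool_rot: [0.637, 0.771, -0.0, 0.0]
ft_force: [0.6, -0.3, 0.3]
gripper_width: -0.0
grip_force: 0.0
```

Run:
```python
from h import *
s=st(); p=(.5397,.119,np.radians(101.2))
d=s['eef_pos'][:2]-p[:2]; a=p[2]; print('jig xy',d@[np.sin(a),-np.cos(a)],d@[np.cos(a),np.sin(a)])
shot('scene','s7');shot('top','t7');marks('scene',['torch','torch_head','strap_tip']);marks('top',['torch','torch_head','strap_tip'])
```

```text
t 14.13 tcp [0.5207 0.2476 0.0385] yaw 100.87 zax [-0. -0. -1.] F [ 0.57 -0.35  0.31] w -0.0 g 0.0
jig xy 0.006331107292612225 0.129847125006065
torch [([0.5374, 0.1288, 0.0403], 0.89, [303.0, 207.0]), ([0.4008, 0.4714, -0.0055], 0.74, [411.0, 198.0]), ([0.276, -0.207, 0.0151], 0.71, [208.0, 162.0])]
torch_head [([0.5244, 0.2169, 0.0437], 0.82, [334.0, 205.0]), ([0.2459, -0.1427, 0.0123], 0.68, [227.0, 159.0]), ([0.5345, 0.1297, 0.0425], 0.67, [303.0, 206.0])]
strap_tip [([0.4687, 0.1627, 0.1507], 0.63, [318.0, 162.0])]
torch [([0.2726, -0.2034, 0.0098], 0.82, [331.0, 282.0]), ([0.5368, 0.1287, 0.0434], 0.76, [217.0, 190.0]), ([0.2908, 0.222, 0.0179], 0.56, [184.0, 275.0])]
torch_head [([0.5223, 0.2138, 0.0444], 0.95, [187.0, 195.0]), ([0.2465, -0.1465, 0.0107], 0.78, [312.0, 291.0])]
strap_tip [([0.5162, -0.255, 0.0328], 0.47, [349.0, 197.0]), ([0.4703, 0.1617, 0.1526], 0.37, [200.0, 210.0])]
```

Emit:
arm_command(steps=[[[-0.6,0,0],[0,0,0],0],[[-0.5,0,0],[0,0,0],0],[[-0.3,0,0],[0,0,0],0],[[0,0,0],[0,0,0],0],[[0,0,0],[0,0,0],0]])

```text
time: 14.95
eef_pos: [0.5229, 0.2342, 0.0381]
tool_rot: [0.637, 0.771, -0.0, -0.0]
ft_force: [1.4, 0.9, 0.2]
gripper_width: -0.0
grip_force: 0.0
```

Emit:
arm_command(steps=[[[-0.2,0,0],[0,0,0],0],[[-0.2,0,0],[0,0,0],0],[[0,0,0],[0,0,0],0]])

```text
time: 15.2
eef_pos: [0.5237, 0.2304, 0.0381]
tool_rot: [0.637, 0.771, -0.0, 0.0]
ft_force: [0.8, 0.5, -0.5]
gripper_width: -0.0002
grip_force: 0.0
```

Emit:
arm_command(steps=[[[-0.2,0,0],[0,0,0],0],[[-0.2,0,0],[0,0,0],0],[[0,0,0],[0,0,0],0]])

```text
time: 15.45
eef_pos: [0.5244, 0.2265, 0.0381]
tool_rot: [0.637, 0.771, 0.0, -0.0]
ft_force: [0.4, 0.1, 0.6]
gripper_width: -0.0
grip_force: 0.0
```

Emit:
arm_command(steps=[[[-0.15,0,0],[0,0,0],0],[[-0.15,0,0],[0,0,0],0],[[0,0,0],[0,0,0],0]])

```text
time: 15.7
eef_pos: [0.5249, 0.2237, 0.0381]
tool_rot: [0.637, 0.771, 0.0, -0.0]
ft_force: [-0.3, 0.5, 0.7]
gripper_width: 0.0002
grip_force: 0.4
```

Emit:
arm_command(steps=[[[-0.15,0,0],[0,0,0],0],[[-0.15,0,0],[0,0,0],0],[[0,0,0],[0,0,0],0]])

```text
time: 15.95
eef_pos: [0.5255, 0.2206, 0.0381]
tool_rot: [0.637, 0.771, -0.0, -0.0]
ft_force: [-0.5, 1.8, 1.0]
gripper_width: -0.0002
grip_force: 0.4
```

Emit:
arm_command(steps=[[[-0.15,0,0],[0,0,0],0],[[-0.15,0,0],[0,0,0],0],[[0,0,0],[0,0,0],0]])

```text
time: 16.2
eef_pos: [0.5261, 0.2176, 0.0381]
tool_rot: [0.637, 0.771, -0.0, -0.0]
ft_force: [-0.6, 0.9, 0.4]
gripper_width: -0.0001
grip_force: 0.4
```

Emit:
arm_command(steps=[[[-0.1,0,0],[0,0,0],0],[[-0.1,0,0],[0,0,0],0],[[0,0,0],[0,0,0],0]])

```text
time: 16.45
eef_pos: [0.5264, 0.2158, 0.0381]
tool_rot: [0.637, 0.771, -0.0, -0.0]
ft_force: [-1.3, 0.9, -0.2]
gripper_width: 0.0001
grip_force: 0.6
```

Emit:
arm_command(steps=[[[-0.1,0,0],[0,0,0],0],[[-0.1,0,0],[0,0,0],0],[[0,0,0],[0,0,0],0]])

```text
time: 16.7
eef_pos: [0.5266, 0.2146, 0.0381]
tool_rot: [0.637, 0.771, 0.0, -0.001]
ft_force: [-2.2, 5.2, -0.6]
gripper_width: 0.0001
grip_force: 2.6
```

Emit:
arm_command(steps=[[[-0.1,0,0],[0,0,0],0],[[0,0,0],[0,0,0],0],[[0,0,0],[0,0,0],0]])

```text
time: 16.95
eef_pos: [0.5267, 0.2142, 0.0381]
tool_rot: [0.637, 0.771, 0.001, -0.001]
ft_force: [-1.6, 6.9, 0.9]
gripper_width: 0.0
grip_force: 3.5
```

Emit:
arm_command(steps=[[[-0.1,0,0],[0,0,0],0],[[0,0,0],[0,0,0],0],[[0,0,0],[0,0,0],0]])

```text
time: 17.2
eef_pos: [0.5268, 0.2137, 0.0381]
tool_rot: [0.637, 0.771, 0.001, -0.001]
ft_force: [-2.4, 9.8, 0.4]
gripper_width: -0.0002
grip_force: 4.7
```

The stop was found at about TCP y = 0.215: force rose from 1 N to 5, 7 and 10 N, about 8 N on the tip after friction. I'll back off gently and then lift.

Emit:
arm_command(steps=[[[0.1,0,0],[0,0,0],0],[[0.1,0,0],[0,0,0],0],[[0.2,0,0],[0,0,0],0],[[1,0,0],[0,0,0],0],[[1.5,0,0],[0,0,0],0],[[0,0,-3.5],[0,0,0],0],[[0,0,-4],[0,0,0],0],[[0,0,-4],[0,0,0],0]])

```text
time: 17.87
eef_pos: [0.5206, 0.2404, 0.1532]
tool_rot: [0.637, 0.771, -0.001, -0.001]
ft_force: [0.1, 0.8, 0.1]
gripper_width: 0.0
grip_force: 0.0
```

Run:
```python
from h import *
for c in ('wrist','scene','top'): shot(c,c+'8');marks(c,['torch_head','torch_tail','strap_tip','strap_hinge'])
go([.4358,.1546,.215],101.2)
```

```text
torch_head [([0.5254, 0.2056, 0.0461], 0.94, [243.0, 229.0])]
torch_tail [([0.3653, 0.1165, 0.0185], 0.68, [60.0, 275.0])]
strap_tip [([0.4719, 0.1619, 0.1519], 0.57, [133.0, 372.0])]
strap_hinge [([0.4863, 0.1673, 0.0644], 0.87, [192.0, 278.0])]
torch_head [([0.5279, 0.2072, 0.0447], 0.75, [331.0, 205.0]), ([0.2454, -0.1437, 0.0143], 0.58, [227.0, 158.0]), ([0.4713, 0.1619, 0.1515], 0.44, [317.0, 162.0])]
torch_tail [([0.5549, 0.0262, 0.0443], 0.89, [267.0, 207.0]), ([0.3014, -0.2647, 0.0088], 0.78, [190.0, 166.0]), ([0.3662, 0.1144, 0.021], 0.56, [298.0, 179.0])]
strap_tip [([0.4719, 0.16, 0.1549], 0.7, [317.0, 161.0])]
strap_hinge [([0.4861, 0.1655, 0.0638], 0.45, [316.0, 190.0])]
torch_head [([0.5259, 0.2041, 0.0466], 0.78, [191.0, 193.0]), ([0.2457, -0.1441, 0.0098], 0.65, [311.0, 291.0]), ([0.5593, 0.0177, 0.0422], 0.41, [255.0, 182.0])]
torch_tail [([0.3003, -0.2656, 0.0126], 0.81, [353.0, 272.0]), ([0.5575, 0.0209, 0.0476], 0.72, [254.0, 183.0])]
strap_tip [([0.4694, 0.1623, 0.1515], 0.39, [200.0, 210.0])]
strap_hinge [([0.4866, 0.1645, 0.0649], 0.61, [203.0, 206.0]), ([0.5595, 0.0176, 0.0441], 0.6, [255.0, 182.0])]
t 18.62 tcp [0.5216 0.2404 0.1527] yaw 100.91 zax [-0.001 -0.    -1.   ] F [-0.78  0.6   0.18] w 0.0001 g 0.0
shift cm [ -6.8  -10.05  -6.22] then turn z -0.29
```

Emit:
arm_command(steps=[[[0,-1,-3.2],[0,0,0],0],[[0,-2,-3],[0,0,0],0],[[0,-3.5,0],[0,0,0],0],[[-2,-3.5,0],[0,0,0],0],[[-3,0,0],[0,0,0],0],[[-1.8,0,0],[0,0,0],0],[[0,0,3.5],[0,0,0],0],[[0,0,3.5],[0,0,0],0]])

```text
time: 19.28
eef_pos: [0.4391, 0.1542, 0.1472]
tool_rot: [0.637, 0.771, 0.003, 0.003]
ft_force: [0.2, -1.0, -0.7]
gripper_width: -0.0002
grip_force: 0.0
```

Emit:
arm_command(steps=[[[0,0,2.5],[0,0,0],0],[[0,0,0],[0,0,0],0],[[0,1,0],[0,0,0],0],[[0,0,0],[0,0,0],0],[[0,0,0],[0,0,0],0]])

```text
time: 19.7
eef_pos: [0.4474, 0.1569, 0.1217]
tool_rot: [0.637, 0.771, 0.001, 0.001]
ft_force: [-0.3, 1.1, -1.0]
gripper_width: 0.0001
grip_force: 0.0
```

```bash
cat >> h.py <<'E'
def jx():
    s=st(); p=(.5397,.119,np.radians(101.2)); d=s['eef_pos'][:2]-p[:2]; a=p[2]
    f=s['ft_force'][:2]
    ex=np.array([np.sin(a),-np.cos(a)]); ey=np.array([np.cos(a),np.sin(a)])
    print('jig xy',d@ex,d@ey,'F',f@ex,f@ey)
E
python3 - <<'E'
from h import *
jx(); shot('scene','s9'); marks('scene',['strap_tip'])
E
```

```text
t 19.7 tcp [0.4474 0.1569 0.1217] yaw 100.92 zax [ 0.002  0.    -1.   ] F [-0.31  1.13 -0.99] w 0.0001 g 0.0
jig xy -0.08319991106017804 0.05511209906650274 F -0.08550296782809466 1.1658771921116537
strap_tip [([0.4703, 0.1606, 0.1512], 0.66, [317.0, 162.0])]
```

Emit:
arm_command(steps=[[[0,0.4,0],[0,0,0],0],[[0,0.4,0],[0,0,0],0],[[0,0.4,0],[0,0,0],0],[[0,0.4,0],[0,0,0],0]])

```text
time: 20.13
eef_pos: [0.4614, 0.1596, 0.1202]
tool_rot: [0.637, 0.771, -0.001, -0.001]
ft_force: [-5.7, -0.5, 4.4]
gripper_width: -0.0001
grip_force: 2.9
```

Emit:
arm_command(steps=[[[0,0.4,0],[0,0,0],0],[[0,0.4,0],[0,0,0],0],[[0,0.4,0],[0,0,0],0],[[0,0.4,0],[0,0,0],0]])

```text
time: 20.47
eef_pos: [0.4769, 0.1626, 0.12]
tool_rot: [0.637, 0.771, -0.001, -0.001]
ft_force: [-6.0, -1.2, 4.6]
gripper_width: -0.0001
grip_force: 3.2
```

Run:
```python
from h import *
jx(); shot('scene','s10'); marks('scene',['strap_tip']); shot('top','t10'); marks('top',['strap_tip'])
```

```text
t 20.47 tcp [0.4769 0.1626 0.12  ] yaw 100.92 zax [-0.003 -0.001 -1.   ] F [-5.98 -1.24  4.64] w -0.0001 g 3.2
jig xy -0.05311374622228415 0.05495667390585292 F -6.10206838951155 -0.05391408409471284
strap_tip [([0.4929, 0.1652, 0.1539], 0.53, [319.0, 166.0]), ([0.7725, 0.0615, 0.0016], 0.5, [274.0, 276.0])]
strap_tip []
```

Emit:
arm_command(steps=[[[0,0.6,0],[0,0,0],0],[[0,0.6,0],[0,0,0],0],[[0,0.6,0],[0,0,0],0],[[0,0.6,0],[0,0,0],0],[[0,0.6,0],[0,0,0],0],[[0,0.6,0],[0,0,0],0],[[0,0.6,0],[0,0,0],0]])

```text
time: 21.25
eef_pos: [0.5167, 0.1704, 0.1184]
tool_rot: [0.637, 0.771, -0.002, -0.002]
ft_force: [-6.5, -1.3, 0.1]
gripper_width: -0.0001
grip_force: 2.7
```

Run:
```python
from h import *
jx(); im=shot('scene','s11'); marks('scene',['strap_tip']); shot('top','t11'); marks('top',['strap_tip'])
b=cv2.cvtColor(im,cv2.COLOR_RGB2BGR)[120:240,230:390]; cv2.imwrite('pics/s11c.png',cv2.resize(b,None,fx=4,fy=4,interpolation=cv2.INTER_CUBIC))
```

```text
t 21.25 tcp [0.5167 0.1704 0.1184] yaw 100.92 zax [-0.006 -0.001 -1.   ] F [-6.46 -1.33  0.08] w -0.0001 g 2.7
jig xy -0.0125593841352378 0.05484611372172564 F -6.598421706782382 -0.053195974229001894
strap_tip [([0.5363, 0.1746, 0.1378], 0.46, [322.0, 179.0])]
strap_tip []
```

View pics/s11c.png

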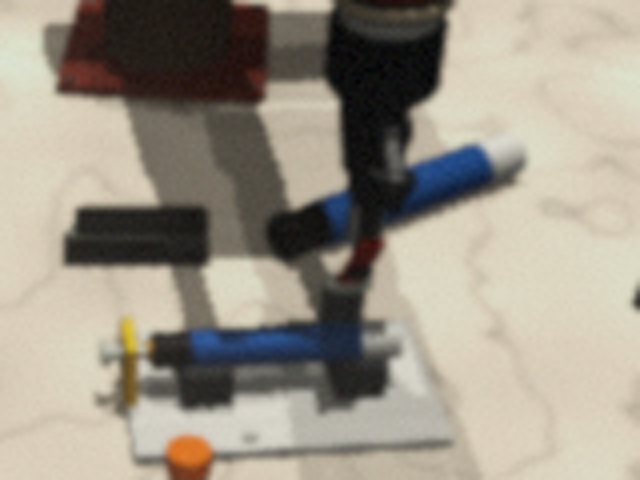

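The strap is past upright (tip at about (365,245) in the crop). The torch lies in the Vs with its tail at the brass tip. I'll follow the arc down.

Emit:
arm_command(steps=[[[0,0.4,0.3],[0,0,0],0],[[0,0.4,0.45],[0,0,0],0],[[0,0.4,0.55],[0,0,0],0],[[0,0.3,0.5],[0,0,0],0],[[0,0.3,0.5],[0,0,0],0],[[0,0.2,0.5],[0,0,0],0]])

```text
time: 21.95
eef_pos: [0.5405, 0.1747, 0.0932]
tool_rot: [0.637, 0.771, 0.002, 0.001]
ft_force: [-1.0, -0.7, 5.7]
gripper_width: -0.0003
grip_force: 2.9
```

Emit:
arm_command(steps=[[[0,0,-3],[0,0,0],0],[[0,1.5,-2],[0,0,0],0],[[0,1.5,0],[0,0,0],0],[[0,0,0],[0,0,0],0],[[0,0,0],[0,0,0],0]])

```text
time: 22.37
eef_pos: [0.5689, 0.1802, 0.1422]
tool_rot: [0.637, 0.771, 0.001, 0.001]
ft_force: [-0.5, -0.6, 0.3]
gripper_width: 0.0001
grip_force: 0.0
```

Run:
```python
from h import *
jx()
for c in ('wrist','scene','top'): shot(c,c+'12');marks(c,['strap_tip','torch_head','torch_tail'])
```

```text
t 22.37 tcp [0.5689 0.1802 0.1422] yaw 100.91 zax [ 0.002  0.    -1.   ] F [-0.51 -0.63  0.32] w 0.0001 g 0.0
jig xy 0.04049683923650603 0.0543819416578435 F -0.6188483666719687 -0.5221598943746422
strap_tip [([0.5678, 0.1815, 0.1026], 0.77, [257.0, 225.0]), ([0.5233, 0.2032, 0.0442], 0.25, [200.0, 153.0])]
torch_head [([0.5247, 0.2043, 0.0471], 0.68, [202.0, 152.0])]
torch_tail []
strap_tip [([0.5675, 0.179, 0.1027], 0.56, [323.0, 196.0])]
torch_head [([0.528, 0.2057, 0.0468], 0.86, [330.0, 205.0]), ([0.2093, 0.3201, 0.0257], 0.82, [357.0, 157.0]), ([0.2446, -0.1463, 0.0107], 0.73, [226.0, 159.0])]
torch_tail [([0.5563, 0.0285, 0.042], 0.84, [268.0, 208.0]), ([0.2981, -0.2622, 0.009], 0.74, [191.0, 166.0]), ([0.3665, 0.1183, 0.0219], 0.7, [300.0, 179.0])]
strap_tip []
torch_head [([0.2447, -0.1453, 0.0107], 0.66, [311.0, 291.0])]
torch_tail [([0.298, -0.2657, 0.0096], 0.85, [352.0, 273.0]), ([0.5577, 0.0235, 0.0459], 0.76, [253.0, 183.0]), ([0.3646, 0.1166, 0.0212], 0.51, [221.0, 250.0])]
```

Emit:
arm_command(steps=[[[0,0,2],[0,0,0],0],[[0,0,1.5],[0,0,0],0],[[0,0,0.6],[0,0,0],0],[[0,0,0.6],[0,0,0],0],[[0,0,0.6],[0,0,0],0],[[0,0,0.6],[0,0,0],0],[[0,0,0],[0,0,0],0]])

```text
time: 23.55
eef_pos: [0.5697, 0.1804, 0.0842]
tool_rot: [0.637, 0.771, 0.001, 0.001]
ft_force: [0.9, -0.3, 2.7]
gripper_width: -0.0003
grip_force: 1.5
```

Emit:
arm_command(steps=[[[0,0,0.3],[0,0,0],0],[[0,0,0.2],[0,0,0],0],[[0,0,0],[0,0,0],0]])

```text
time: 23.8
eef_pos: [0.5688, 0.1802, 0.0788]
tool_rot: [0.637, 0.771, 0.001, 0.001]
ft_force: [3.5, 0.2, 3.8]
gripper_width: -0.0002
grip_force: 2.3
```

Emit:
arm_command(steps=[[[0,0,0.15],[0,0,0],0],[[0,0,0],[0,0,0],0],[[0,0,0],[0,0,0],0]])

```text
time: 24.05
eef_pos: [0.5682, 0.1802, 0.0768]
tool_rot: [0.637, 0.771, 0.0, 0.0]
ft_force: [3.2, 1.0, 4.7]
gripper_width: -0.0
grip_force: 2.2
```

Emit:
arm_command(steps=[[[0,0,0.2],[0,0,0],0],[[0,0,0],[0,0,0],0],[[0,0,0],[0,0,0],0]])

```text
time: 24.3
eef_pos: [0.5677, 0.1801, 0.0743]
tool_rot: [0.637, 0.771, -0.0, -0.0]
ft_force: [3.3, 0.8, 3.2]
gripper_width: -0.0006
grip_force: 1.9
```

Emit:
arm_command(steps=[[[0,0,0.2],[0,0,0],0],[[0,0,0],[0,0,0],0],[[0,0,0],[0,0,0],0]])

```text
time: 24.55
eef_pos: [0.5676, 0.1801, 0.0722]
tool_rot: [0.637, 0.771, -0.0, -0.0]
ft_force: [2.4, 0.6, 3.3]
gripper_width: 0.0006
grip_force: 1.6
```

Emit:
arm_command(steps=[[[0,0,0.15],[0,0,0],0],[[0,0,0],[0,0,0],0],[[0,0,0],[0,0,0],0]])

```text
time: 24.8
eef_pos: [0.5677, 0.1801, 0.0709]
tool_rot: [0.637, 0.771, -0.0, -0.0]
ft_force: [1.3, 0.2, 3.8]
gripper_width: 0.0003
grip_force: 1.7
```

Emit:
arm_command(steps=[[[0,0,0.1],[0,0,0],0],[[0,0,0],[0,0,0],0],[[0,0,0],[0,0,0],0]])

```text
time: 25.05
eef_pos: [0.5678, 0.1801, 0.07]
tool_rot: [0.637, 0.771, -0.0, -0.0]
ft_force: [1.0, -0.2, 5.0]
gripper_width: 0.0001
grip_force: 2.2
```

Emit:
arm_command(steps=[[[0,0,0.1],[0,0,0],0],[[0,0,0],[0,0,0],0],[[0,0,0],[0,0,0],0]])

```text
time: 25.3
eef_pos: [0.5679, 0.1801, 0.0691]
tool_rot: [0.637, 0.771, -0.0, -0.0]
ft_force: [1.1, -0.4, 4.6]
gripper_width: -0.0002
grip_force: 2.5
```

Emit:
arm_command(steps=[[[0,0,0.1],[0,0,0],0],[[0,0,0],[0,0,0],0],[[0,0,0],[0,0,0],0]])

```text
time: 25.55
eef_pos: [0.5679, 0.1801, 0.0683]
tool_rot: [0.637, 0.771, -0.0, -0.0]
ft_force: [1.0, -0.5, 5.3]
gripper_width: -0.0001
grip_force: 2.9
```

Emit:
arm_command(steps=[[[0,0,0.1],[0,0,0],0],[[0,0,0],[0,0,0],0],[[0,0,0],[0,0,0],0]])

```text
time: 25.8
eef_pos: [0.5679, 0.1801, 0.0674]
tool_rot: [0.637, 0.771, -0.0, -0.0]
ft_force: [1.3, -0.3, 6.7]
gripper_width: -0.0001
grip_force: 3.2
```

Emit:
arm_command(steps=[[[0,0,0.08],[0,0,0],0],[[0,0,0],[0,0,0],0],[[0,0,0],[0,0,0],0]])

```text
time: 26.05
eef_pos: [0.5679, 0.1801, 0.0667]
tool_rot: [0.637, 0.771, -0.0, -0.0]
ft_force: [-0.0, -0.2, 7.4]
gripper_width: 0.0001
grip_force: 3.6
```

Emit:
arm_command(steps=[[[0,0,0.06],[0,0,0],0],[[0,0,0],[0,0,0],0],[[0,0,0],[0,0,0],0]])

```text
time: 26.3
eef_pos: [0.5679, 0.1801, 0.0662]
tool_rot: [0.637, 0.771, -0.0, -0.0]
ft_force: [-0.7, -0.0, 8.2]
gripper_width: 0.0002
grip_force: 3.9
```

The push is now 8.2 N with the strap at about −0.03. Let go and look.

Emit:
arm_command(steps=[[[0,0,-0.1],[0,0,0],0],[[0,0,-0.3],[0,0,0],0],[[0,0,-2],[0,0,0],0],[[0,0,-3.5],[0,0,0],0],[[0,0,-3.5],[0,0,0],0],[[0,2,-2.5],[0,0,0],0],[[0,0,0],[0,0,0],0],[[0,0,0],[0,0,0],0]])

```text
time: 26.97
eef_pos: [0.5886, 0.1841, 0.1862]
tool_rot: [0.637, 0.771, 0.001, 0.001]
ft_force: [-0.6, 0.7, -1.4]
gripper_width: -0.0001
grip_force: 0.0
```

Run:
```python
from h import *
jx()
ims={}
for c in ('wrist','scene','top'): ims[c]=shot(c,c+'13');marks(c,['strap_tip','torch_head','torch_tail','torch'])
a=cv2.resize(ims['scene'][150:250,230:380],(600,400),interpolation=cv2.INTER_CUBIC)
cv2.imwrite('pics/f.png',cv2.cvtColor(a,cv2.COLOR_RGB2BGR))
```

```text
t 26.97 tcp [0.5886 0.1841 0.1862] yaw 100.91 zax [ 0.002  0.    -1.   ] F [-0.63  0.75 -1.36] w -0.0001 g 0.0
jig xy 0.06061270482321107 0.05432678322277083 F -0.4717027144466432 0.8567667189231848
strap_tip [([0.5708, 0.1821, 0.066], 0.78, [236.0, 185.0]), ([0.5253, 0.204, 0.0432], 0.38, [188.0, 142.0]), ([0.7816, 0.0586, -0.0015], 0.34, [407.0, 305.0])]
torch_head [([0.5239, 0.2034, 0.0456], 0.74, [186.0, 143.0])]
torch_tail [([0.3639, 0.115, 0.0197], 0.81, [10.0, 198.0])]
torch [([0.5414, 0.1183, 0.0451], 0.92, [193.0, 239.0]), ([0.7201, 0.3517, -0.0011], 0.48, [451.0, 4.0]), ([0.3706, 0.0041, 0.0004], 0.37, [32.0, 287.0])]
strap_tip [([0.5756, 0.1799, 0.0682], 0.56, [322.0, 208.0])]
torch_head [([0.2111, 0.3221, 0.0224], 0.86, [357.0, 158.0]), ([0.5716, 0.1815, 0.0675], 0.69, [323.0, 208.0]), ([0.5288, 0.2068, 0.0468], 0.58, [331.0, 205.0])]
torch_tail [([0.3669, 0.1178, 0.0206], 0.97, [299.0, 179.0]), ([0.5559, 0.028, 0.0446], 0.86, [268.0, 207.0]), ([0.2982, -0.2644, 0.0111], 0.56, [190.0, 165.0])]
torch [([0.5369, 0.1146, 0.044], 0.7, [298.0, 205.0]), ([0.2753, -0.2071, 0.0149], 0.69, [208.0, 162.0]), ([0.2878, 0.2168, 0.0194], 0.62, [329.0, 168.0])]
strap_tip []
torch_head [([0.247, -0.1431, 0.0086], 0.78, [310.0, 291.0]), ([0.5586, 0.0179, 0.0435], 0.37, [255.0, 182.0])]
torch_tail [([0.2964, -0.2629, 0.0107], 0.75, [352.0, 273.0]), ([0.3635, 0.1188, 0.0256], 0.73, [220.0, 250.0]), ([0.5616, 0.022, 0.044], 0.61, [254.0, 181.0])]
torch [([0.2714, -0.2078, 0.0142], 0.89, [333.0, 282.0]), ([0.5387, 0.1166, 0.0444], 0.57, [221.0, 189.0])]
```

View pics/f.png

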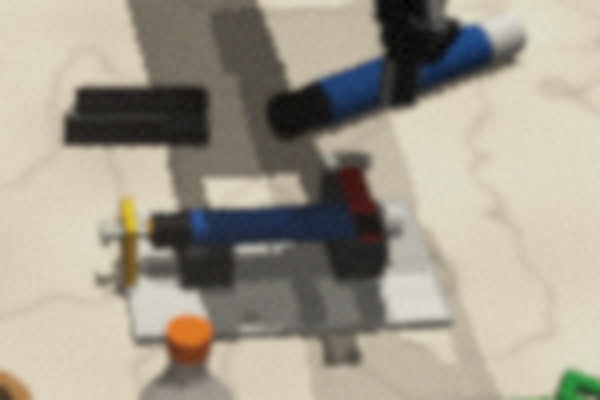

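The final picture shows the red strap lying level across the torch at (355,200), the tail at the brass tip (150,228), and the gripper clear of everything. Handing in.

```bash
python3 -c "
from station import r
print(r.finish_job())"
```

```text
the job is handed in; nothing more can be done
None
```

I handed the job in at about 27 s of the 72 s allowed; the station returned no verdict. The blue torch lies seated in both V-blocks, its tail was pressed on the stop tip with about 8 N (10 N at the tool less sliding friction, so above the 6 N asked), and the strap is closed on it with an 8.2 N push. After letting go I checked tail contact and pad pressure only by camera, not by force.

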